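# Refill the tape dispenser from behind the glue and the spray can

## Robot

A 6-joint arm with a two-finger parallel gripper is mounted at the origin on a cart in front of the work surface, level with it; the furniture and walls round the work are solid. World frame = base frame: x ahead of the robot, y to its left, z up, the work surface at z = 0. Lengths are in m, angles in rad, forces in N, time in s.
With the tool pointing down it reaches from about 0.3 to 0.75 m from the base axis. Payload 8.5 kg.
Tool frame: the origin (TCP) lies at the very end of the fingers, on their centre line; the grasp point (between the pads) lies 19 mm behind it; z points along the fingers, y is the line along which they close (so a half turn about z gives the same grasp; the last joint's range is limited). The gripper opens to 88 mm and grips with 3 to 60 N. Pads are 18 mm wide; open, the fingers measure 123 mm over their backs; the gripper's body (75 mm by 187 mm) begins 45 mm behind the grasp point.
Start: joints at [-1.357, 0.381, 1.297, -0, 1.464, -0.215], TCP at [0.229, -0.5, 0.239] pointing down, gripper open.
Joint ranges: [-3.11, 3.11], [-0.89, 2.33], [0.22, 2.48], [-1.42, 4.56], [0.17, 2.85], [-2.88, 2.88]. Speed limits (rad/s): [2.39, 2.39, 3.14, 3.14, 3.14, 3.14].

## Interface

Orientations are given as a unit quaternion [w, x, y, z].
In Python, from cell import bot, vision, nets gives the robot as it stands. The module is installed in compiled form; this text tells all that it offers.
- The arm moves only by the shell command python3 -m handwheel 'ROWS' [OPENING] [FORCE]. ROWS is JSON, one flat list of numbers, 6 for each row, row after row: the shift along the world's x, y, z in mm, then the turn, a rotation vector about the world's x, y, z in units of 8 degrees (1.0 is 8 degrees). In form: [dx, dy, dz, rx, ry, rz, dx, dy, dz, rx, ry, rz, ...]. A call has 1 to 5 rows; each row shifts and turns the commanded pose from where the row before left it; what a row does not reach is not made up. A row lasts 1/10 s, in which the tool goes at most 50 mm and 8.59 degrees, less where a joint would pass 70% of its speed; a pose out of reach is approached as far as the arm can. A call with a gripper value outside its range is refused whole. OPENING is the opening, from 0 (shut) to 1 (fully open), set as the call begins (- or left out, the last holds). The fingers move at their own pace and stop on an object; FORCE is the grip in N (left out, the last holds). Time passes only in rows, so rows that do not move let the fingers close. It gives the time, the measured TCP pose, the force, the opening and the grip force at its end, in the units of the state.
- bot.get_state(): the state, without advancing time (a new reading comes with each control period).
- vision.camera(name): name is "side" or "top" or "wrist"; returns a dict with "image" (420x560x3 uint8, blue, green, red), "intrinsics" (3x3 intrinsics, pixels), "rvec" (rotation vector, rad) and "tvec" (3), from world to camera coordinates, as OpenCV has them; the wrist camera has in their place "hand_eye" (4x4, takes a point from camera to tool coordinates, whose origin is the TCP and whose axes are the flange's). Camera axes: x right, y down, z forward; pixel columns grow to the right and rows downward; lengths in m; the calibration is good to about 2 mm. A picture is of the moment at which its call begins: read the wrist's pose just before it. There is no depth.
- bot.finish_job(): hands the job in; it is judged then, once.
Trained networks look in the newest picture that a camera, given by its name, has taken for a name from the list of things; names that differ only in an ending like _2 or _b are one class to them, and where a whole thing is asked for, a point or a joint stands for the part that bears it (a point fixed in the world has none). Each returns a list of dicts, best first, with "confidence" (0 to 1); they miss things now and then, are a little off and sometimes report something else, mostly with a low value. They report only what shows in the picture. A call takes as long as a camera call.
- nets.look_for(camera, label): "at" ([row, column] in pixels, amid what is visible of it).
- nets.cut_out(camera, label): "mask" (420x560 bool, what is visible of it) and "at" ([row, column] in pixels, amid what is visible of it).
- nets.mark_of(camera, label): "at" ([row, column] in pixels: a listed point, or the origin of a listed thing).
The state is a dict: "time_s": time; "qpos": joint angles; "joint_vel": joint speeds; "tau": joint torques, N m; "position": TCP position; "eef_rot": TCP orientation; "force": force on the tool from outside, world axes, zero at the start; "ft_torque": the same for the moment, N m; "gripper_width": opening from 0.0 (shut) to 1.0 (fully open); "finger_force": force on a finger pad.
Only numpy, scipy, OpenCV 4.12 (cv2) and the standard library are available. Lean on these libraries where they do the work, as an engineer would, in place of code of your own. Each camera call takes 0.05 s, during which the arm holds its last target. There are 200 camera calls.

## Task

The bench tape dispenser has run out: its hub carries only the blue, used-up roll, and the full green roll lies in the plywood caddy behind the spray can and the glue bottle. First stand the can and the bottle out on the bare bench, then throw the blue roll into the cardboard scrap box and set the green roll down flat over the dispenser's hub. Last, put the can and the bottle back upright, each in the well of the caddy that it came from, without upsetting either or shoving the block plane or the tape measure.

Things in the scene. Friction and masses are not known exactly. Their poses are not given: they have to be found in the camera images.
- spray_can: White and silver aerosol can, upright, 67 mm diameter, 236 mm tall, about 0.4 kg; easiest gripped from above at its cap (top 24 mm, 65 mm wide). Origin: centre of its underside, z up its axis. Stands in one of the caddy's wells at the start.
- glue_bottle: Cream glue bottle, orange cap, upright, about 0.3 kg: round body 64 mm wide up to 134 mm above its base, then a 28 mm wide collar from 134 to 157 mm (grip here from above; lower, the palm strikes the nozzle), then a thin nozzle up to 184 mm. Origin: centre of its underside, z up. Starts in the caddy's other well, with little room for a gripper while the taller can stands beside it.
- full_roll: Full roll of green masking tape lying flat: ring, 104 mm outside, 78 mm bore, 25 mm high, wall 13 mm, 0.09 kg. Origin: centre of its underside (in the bore), z up. Too wide to grip across: pinch its wall, one finger in the bore. Lies in the caddy's bay with under 10 mm to the back, sides and rear corners: pinch the wall that faces the wells, once these are empty.
- spent_roll: Used-up roll of blue tape, lying flat over the dispenser's hub: a ring of 94 mm outer diameter, 78 mm bore, 25 mm high (wall 8 mm), 0.04 kg. Origin: centre of its underside, z up its axis. Pinch its wall, one finger in the bore above the hub.
- caddy: Plywood caddy, fixed, 228 x 195 mm (own x, y), walls 60 mm high, floor 8 mm, sticks by the bay 65 mm. Own -x faces the robot. In front two square wells, 84 mm inside, centred at own (-66, +46.5) and (-66, -46.5) mm, the wall between them ending at own x -55; behind a strip only 20 mm high (x -24 to -15), then the roll's bay, 122 mm wide, centred at own (+45, 0). Origin: on the bench.
- dispenser: Tape dispenser, fixed: grey base 200 x 150 mm (own x -125 to +75), on it a free-turning 120 mm plate, top 14 mm above the bench, carries the roll; in its middle a black bevelled hub, 60 mm wide, top 24 mm above the bench: fingertips stay above it. In front guide roller (40 mm high, own x -82, y +28), cutter (43 mm, x -112): pinch rolls at the sides. Origin: on the bench, on the hub's axis.
- scrap_box: Open cardboard scrap box, fixed, 172 x 172 mm outside, 164 x 164 mm inside, walls 56 mm high, floor 4 mm thick, flat scraps of tape in it. Stands in the middle of the bench, between caddy and dispenser; the bench in front of it, towards the robot, is bare for some 14 cm (then a pencil at the edge). Origin: centre of its underside.
- tape_measure: Yellow tape measure lying on the bench, 37 x 93 x 64 mm. Bystander: leave it alone. Origin: centre of its underside.
- block_plane: Block plane with steel body, 49 x 176 x 53 mm, own y along it. Bystander: leave it alone. Origin: centre of its underside.

How it is judged:
By the outcome, as a careful person would: the job done as asked, in the order asked, and still so for the second after the job is handed in, with the robot touching nothing.
It also fails if it takes over 134 s, if anything falls off the work surface, if the arm or the gripper's body presses on something with over 40 N, if the wrist force passes 120 N, or if a joint passes its speed limit or range.

## Working session

There is one attempt and no reset: what is moved stays moved. The work goes in short steps, Python scripts to look and compute and a shell command to move; the robot and the scene stay as the last step left them, time stands still between calls to the robot, and variables do not carry over. Pictures are saved under pics/ and viewed, at most 14 in all, crops included, and the job is handed in when it is done.

```bash
mkdir -p pics
cat > h.py <<'E'
import numpy as np, cv2
from cell import bot, vision, nets
def cam(n):
    c=vision.camera(n); K=np.array(c["intrinsics"],float)
    if n=="wrist": return c,K,None,None
    R=cv2.Rodrigues(np.array(c["rvec"],float))[0]; t=np.array(c["tvec"],float).ravel()
    return c,K,R,t
def ray(K,R,t,rc,z):
    d=R.T@np.linalg.inv(K)@np.array([rc[1],rc[0],1.]); o=-R.T@t
    return o+d*(z-o[2])/d[2]
def proj(K,R,t,p):
    q=K@(R@np.array(p)+t); return q[1]/q[2],q[0]/q[2]
E
python3 - <<'E'
from h import *
s=bot.get_state(); print(s["time_s"],s["position"],s["eef_rot"],s["gripper_width"])
for n in ["top","side"]:
    c,K,R,t=cam(n); cv2.imwrite(f"pics/{n}0.png",c["image"]); print(n,"cam pos",-R.T@t)
    for l in "spray_can glue_bottle full_roll spent_roll caddy dispenser scrap_box tape_measure block_plane".split():
        m=nets.mark_of(n,l)
        for d in m[:2]:
            z={"full_roll":.008,"spent_roll":.014,"spray_can":.008,"glue_bottle":.008}.get(l,0)
            print(l,np.round(d["at"],1),round(d["confidence"],2),np.round(ray(K,R,t,d["at"],z),4))
E
```

```text
0.0 [ 0.2286175  -0.49994159  0.23818186] [-6.69111972e-04  9.77100449e-01  2.12777502e-01 -7.78439455e-06] 0.9976547865308328
top cam pos [5.1915529e-01 7.0758454e-04 1.3913109e+00]
spray_can [265.  392.6] 0.68 [ 0.4828 -0.3194  0.008 ]
glue_bottle [266.8 354.5] 0.65 [ 0.4806 -0.2183  0.008 ]
full_roll [221.3 379.8] 0.83 [ 0.5993 -0.2898  0.008 ]
spent_roll [259.4 165.9] 0.93 [0.5125 0.2765 0.014 ]
caddy [239.6 377.3] 0.94 [ 0.551 -0.283  0.   ]
dispenser [259.  167.5] 0.82 [0.5134 0.2751 0.    ]
scrap_box [205.2 259.6] 0.67 [0.6505 0.0285 0.    ]
scrap_box [265.4 391.3] 0.45 [ 0.4816 -0.3177  0.    ]
tape_measure [165.2 178.7] 0.55 [0.763  0.2423 0.    ]
block_plane [165.7 320.2] 0.78 [ 0.7531 -0.1366  0.    ]
side cam pos [0.06635295 0.94520835 0.897857  ]
spray_can [174.4 365.2] 0.75 [ 0.4735 -0.318   0.008 ]
glue_bottle [186.4 349.5] 0.71 [ 0.4895 -0.2283  0.008 ]
full_roll [168.4 326.1] 0.53 [ 0.5983 -0.2797  0.008 ]
spent_roll [282.  260.7] 0.6 [0.5059 0.2678 0.014 ]
caddy [170.9 340.5] 0.7 [ 0.5555 -0.3035 -0.    ]
dispenser [286.1 255.3] 0.56 [0.5169 0.2757 0.    ]
scrap_box [212.1 267.9] 0.65 [0.6451 0.0119 0.    ]
tape_measure [241.1 187.7] 0.9 [0.7643 0.237  0.    ]
block_plane [176.8 266.5] 0.97 [ 0.7459 -0.1404  0.    ]
```

View pics/top0.png

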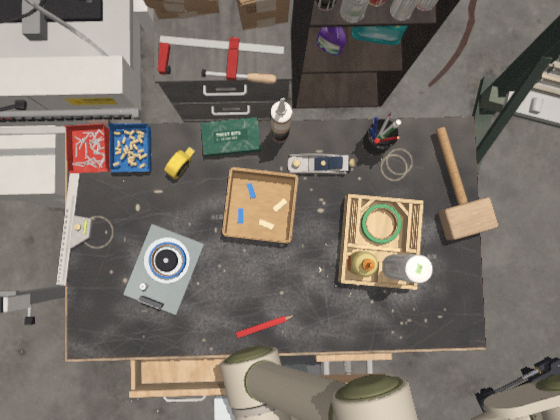

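View pics/side0.png

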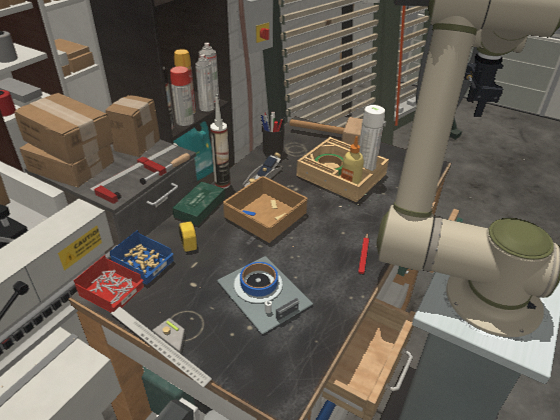

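Top view: the caddy is at about (380,240), with the can cap at (421,268), the bottle at (364,264) and the green roll at (381,223). The dispenser and blue roll are at (166,260), and the scrap box is at (260,205). The bench between (220–330, 250–310) is bare. The side view agrees. Next I'll refine the poses with silhouette fits.

```bash
cat > fit.py <<'E'
from h import *
from scipy.optimize import minimize
def box(x0,x1,y0,y1,z0,z1): return np.array([[x,y,z] for x in(x0,x1) for y in(y0,y1) for z in(z0,z1)])
def cyl(*rz):
    a=np.linspace(0,2*np.pi,40,endpoint=False)
    return np.concatenate([np.c_[r*np.cos(a),r*np.sin(a),0*a+z] for r,z in rz])
def pr(K,R,t,P):
    q=(P@R.T+t)@K.T; return q[:,:2]/q[:,2:]
def sil(views,model,x0,ignore=()):
    """views: list of (K,R,t,mask,ignoremask); fit x,y,yaw by soft silhouette overlap"""
    S=8
    def cost(p):
        c,s=np.cos(p[2]),np.sin(p[2]); P=model@np.array([[c,s,0],[-s,c,0],[0,0,1]])+[p[0],p[1],0]
        e=0
        for K,R,t,m,ig in views:
            h=cv2.convexHull(pr(K,R,t,P).astype(np.float32))
            im=np.zeros(m.shape,np.uint8); cv2.fillPoly(im,[np.round(h*256).astype(np.int32)],255,cv2.LINE_AA,8)
            d=np.abs(im/255.-m); d[ig]=0; e+=d.sum()/m.sum()
        return e
    best=None
    for k in range(3):
        st=np.array(x0); sim=np.vstack([st]+[st+v for v in np.diag([.012,.012,.08])*(-1)**k])
        r=minimize(cost,st,method="Nelder-Mead",options=dict(initial_simplex=sim,xatol=1e-4,fatol=1e-5))
        x0=r.x
    return r.x,r.fun
E
python3 - <<'E'
from fit import *
L="spray_can glue_bottle full_roll spent_roll caddy dispenser scrap_box".split()
V={};M={}
for n in ["top","side"]:
    c,K,R,t=cam(n); V[n]=(K,R,t)
    for l in L:
        r=nets.cut_out(n,l); 
        M[n,l]=r[0]["mask"] if r else None
        print(n,l,[ (round(d["confidence"],2),int(d["mask"].sum())) for d in r[:2]])
mods={"spray_can":(cyl((.0335,.008),(.0335,.21),(.0325,.244)),(.485,-.318,0),[]),
"full_roll":(cyl((.052,.008),(.052,.033)),(.599,-.285,0),["glue_bottle","spray_can","caddy"]),
"spent_roll":(cyl((.047,.014),(.047,.039)),(.512,.275,0),[]),
"caddy":(box(-.114,.114,-.0975,.0975,0,.06),(.553,-.283,-.05),["spray_can","glue_bottle","full_roll"]),
"dispenser":(box(-.125,.075,-.075,.075,0,.008),(.513,.275,-.34),["spent_roll"]),
"scrap_box":(box(-.086,.086,-.086,.086,0,.056),(.648,.02,-.05),[])}
for l,(m,x0,ig) in mods.items():
    for cs in (["top"],["side"],["top","side"]):
        vs=[]
        for n in cs:
            if M[n,l] is None: continue
            g=np.zeros((420,560),bool)
            for i in ig:
                if M[n,i] is not None and (n=="top" or i!="caddy"): g|=cv2.dilate(M[n,i].astype(np.uint8),np.ones((5,5)))>0
            mk=M[n,l].astype(float)
            if l in("full_roll","spent_roll","dispenser","caddy","scrap_box"):
                mk=cv2.morphologyEx(mk.astype(np.uint8),cv2.MORPH_CLOSE,np.ones((3,3)))
                cn,_=cv2.findContours(mk,cv2.RETR_EXTERNAL,cv2.CHAIN_APPROX_NONE); o=np.zeros_like(mk); cv2.drawContours(o,cn,-1,1,-1); mk=o.astype(float)
            vs.append((*V[n],mk,g))
        if vs: r,f=sil(vs,m,x0); print(l,cs,np.round(r,4),"deg",round(np.degrees(r[2]),1),"cost",round(f,3))
E
```

```text
top spray_can [(0.91, 1237)]
top glue_bottle [(0.74, 641), (0.58, 512)]
top full_roll [(0.58, 669)]
top spent_roll [(0.67, 416)]
top caddy [(0.64, 5136)]
top dispenser [(0.59, 4080)]
top scrap_box [(0.88, 4794)]
side spray_can [(0.74, 1204)]
side glue_bottle [(0.62, 733), (0.27, 2637)]
side full_roll []
side spent_roll [(0.83, 750)]
side caddy [(0.72, 2493), (0.59, 3158)]
side dispenser [(0.72, 2909)]
side scrap_box [(0.84, 3331)]
spray_can ['top'] [ 0.4793 -0.3184  0.0774] deg 4.4 cost 0.113
spray_can ['side'] [ 0.4959 -0.3804 -0.084 ] deg -4.8 cost 0.349
spray_can ['top', 'side'] [ 0.4781 -0.3204  0.0316] deg 1.8 cost 0.537
full_roll ['top'] [ 0.591 -0.289  0.08 ] deg 4.6 cost 0.0
full_roll ['top', 'side'] [ 0.591 -0.289  0.08 ] deg 4.6 cost 0.0
spent_roll ['top'] [0.5111 0.2707 0.0118] deg 0.7 cost 0.098
spent_roll ['side'] [0.5109 0.2685 0.0498] deg 2.9 cost 0.073
spent_roll ['top', 'side'] [0.5109 0.2704 0.0076] deg 0.4 cost 0.173
caddy ['top'] [ 0.5438 -0.2818 -0.1131] deg -6.5 cost 0.027
caddy ['side'] [ 0.5444 -0.2884 -0.108 ] deg -6.2 cost 0.135
caddy ['top', 'side'] [ 0.5439 -0.2821 -0.1056] deg -6.1 cost 0.176
dispenser ['top'] [ 0.51    0.2764 -0.3932] deg -22.5 cost 0.031
dispenser ['side'] [ 0.5135  0.2702 -0.3799] deg -21.8 cost 0.12
dispenser ['top', 'side'] [ 0.5111  0.2746 -0.3763] deg -21.6 cost 0.171
scrap_box ['top'] [ 0.6459  0.0268 -0.1416] deg -8.1 cost 0.026
scrap_box ['side'] [ 0.646   0.025  -0.1444] deg -8.3 cost 0.066
scrap_box ['top', 'side'] [ 0.6459  0.027  -0.1306] deg -7.5 cost 0.093
```

```bash
python3 -m handwheel '[0,0,35,0,0,0, 0,0,35,0,0,0, 30,20,0,0,0,0, 40,30,0,0,0,0, 40,30,0,0,0,0]' 1 30; python3 -m handwheel '[40,30,0,0,0,0, 40,30,0,0,0,0, 35,25,0,0,0,0, 23,15,0,0,0,0, 0,0,0,0,0,0]'
cat > wr.py <<'E'
from h import *
from scipy.spatial.transform import Rotation as Ro
def wrist():
    s=bot.get_state(); q=s["eef_rot"]; R=Ro.from_quat([q[1],q[2],q[3],q[0]]).as_matrix()
    c=vision.camera("wrist"); H=np.array(c["hand_eye"]); K=np.array(c["intrinsics"],float)
    Rw=R@H[:3,:3]; o=R@H[:3,3]+np.array(s["position"])
    return c["image"],K,Rw.T,-Rw.T@o
E
python3 - <<'E'
from wr import *
s=bot.get_state(); print(s["position"],s["qpos"])
im,K,R,t=wrist(); cv2.imwrite("pics/w1.png",im); print("cam",-R.T@t)
for l,z in (("spray_can",.244),("glue_bottle",.192)):
    for d in nets.look_for("wrist",l)[:2]: print(l,d["at"],d["confidence"],ray(K,R,t,d["at"],z))
    for d in nets.mark_of("wrist",l)[:2]: print(l,"mark",d["at"],d["confidence"],ray(K,R,t,d["at"],.008))
print("exp can top px",proj(K,R,t,[.477,-.3195,.244]))
E
```

```text
time_s: 2.3
position: [0.3395, -0.4194, 0.3089]
eef_rot: [0.0, 0.977, 0.212, 0.0]
force: [1.1, -0.9, -0.0]
gripper_width: 1.0
finger_force: 0.0
time_s: 2.8
position: [0.4788, -0.3181, 0.3085]
eef_rot: [-0.0, 0.977, 0.215, 0.0]
force: [-1.0, -0.7, -0.8]
gripper_width: 1.002
finger_force: 0.0
[ 0.47881427 -0.31806749  0.30848193] [-7.92445925e-01  3.88779754e-01  1.08507231e+00  5.36611148e-04
  1.66794016e+00  3.45376554e-01]
cam [ 0.55305406 -0.28266891  0.45288377]
spray_can [207.1, 285.0] 0.55 [ 0.49248323 -0.31603497  0.244     ]
spray_can mark [161.2, 282.9] 0.9 [ 0.48234781 -0.32315928  0.008     ]
glue_bottle [130.1, 208.0] 0.56 [ 0.5092239  -0.24350853  0.192     ]
glue_bottle mark [103.1, 278.0] 0.67 [ 0.54789261 -0.28553047  0.008     ]
glue_bottle mark [124.3, 222.4] 0.55 [ 0.49320131 -0.23038412  0.008     ]
exp can top px (np.float64(228.65542712418858), np.float64(279.94520709619934))
```

View pics/w1.png

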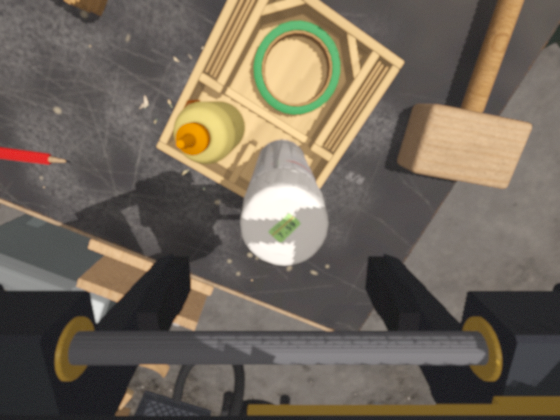

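Wrist view: the cap circle is centred near (row 222, col 284), the nozzle near (137,190), and the green roll ring near (68,297). The fingers straddle the can.

Run:
```python
from wr import *
im,K,R,t=wrist()
print("can",ray(K,R,t,(222,284),.244))
g=cv2.inRange(cv2.cvtColor(im,cv2.COLOR_BGR2HSV),(45,90,50),(85,255,255)); g[170:]=0
cn,_=cv2.findContours(g,cv2.RETR_EXTERNAL,cv2.CHAIN_APPROX_NONE); c=max(cn,key=len); e=cv2.fitEllipse(c); print(e)
print("roll",ray(K,R,t,(e[0][1],e[0][0]),.024))
w=cv2.inRange(im,(225,225,225),(255,255,255)); w[:180]=0; cn,_=cv2.findContours(w,cv2.RETR_EXTERNAL,cv2.CHAIN_APPROX_NONE); c=max(cn,key=cv2.contourArea); print(cv2.minEnclosingCircle(c))
```

```text
can [ 0.47940038 -0.32304112  0.244     ]
((294.6744079589844, 62.905887603759766), (85.84424591064453, 93.620849609375), 8.009222030639648)
roll [ 0.59517531 -0.28816777  0.024     ]
((281.0, 209.0), 40.60797882080078)
```

```bash
python3 -m handwheel '[0,-4,-20,0,0,0, 0,0,-30,0,0,0, 0,0,-25,0,0,0, 0,0,-12,0,0,0, 0,0,-6,0,0,0]' 1 30; python3 -m handwheel '[0,0,0,0,0,0, 0,0,0,0,0,0, 0,0,0,0,0,0, 0,0,0,0,0,0, 0,0,0,0,0,0]' 0 30;python3 -m handwheel '[0,0,0,0,0,0, 0,0,0,0,0,0, 0,0,0,0,0,0, 0,0,5,0,0,0, 0,0,10,0,0,0]' 0 30
```

```text
time_s: 3.6
position: [0.4762, -0.3246, 0.2151]
eef_rot: [-0.0, 0.977, 0.212, -0.0]
force: [-0.8, 0.3, -0.3]
gripper_width: 0.995
finger_force: 0.0
time_s: 4.1
position: [0.4769, -0.3243, 0.2167]
eef_rot: [0.001, 0.977, 0.213, 0.0]
force: [-0.8, 1.5, 5.4]
gripper_width: 0.728
finger_force: 30.0
time_s: 4.6
position: [0.4762, -0.3237, 0.2299]
eef_rot: [-0.001, 0.977, 0.213, -0.001]
force: [-0.3, 0.5, -4.1]
gripper_width: 0.726
finger_force: 30.0
```

```bash
python3 -m handwheel '[0,0,20,0,0,0, 0,0,28,0,0,0, 0,0,22,0,0,0, -15,0,0,0,0,0, -25,0,0,0,0,0]'; python3 -m handwheel '[-28,0,0,0,0,0, -25,0,0,0,0,0, 0,15,0,0,0,0, 0,28,0,0,0,0, 0,30,0,0,0,0]'; python3 -m handwheel '[0,30,0,0,0,0, 0,30,0,0,0,0, 0,30,0,0,0,0, 0,30,0,0,0,0, 12,20,0,0,0,0]'; python3 -m handwheel '[25,0,0,0,0,0, 25,0,0,0,0,0, 5,0,0,0,0,0, 0,0,0,0,0,0, 0,0,0,0,0,0]'
```

```text
time_s: 5.1
position: [0.4369, -0.3241, 0.3011]
eef_rot: [0.0, 0.977, 0.213, 0.0]
force: [-0.1, -1.2, -4.5]
gripper_width: 0.725
finger_force: 30.0
time_s: 5.6
position: [0.3836, -0.2503, 0.3008]
eef_rot: [-0.0, 0.977, 0.212, -0.0]
force: [0.5, -0.5, -3.4]
gripper_width: 0.725
finger_force: 30.0
time_s: 6.1
position: [0.3949, -0.1089, 0.3013]
eef_rot: [-0.0, 0.977, 0.213, -0.0]
force: [-0.1, -0.2, -5.1]
gripper_width: 0.732
finger_force: 30.0
time_s: 6.6
position: [0.4501, -0.111, 0.3007]
eef_rot: [-0.0, 0.977, 0.213, -0.0]
force: [-0.6, -0.1, -3.8]
gripper_width: 0.728
finger_force: 30.0
```

```bash
python3 -m handwheel '[0,0,-20,0,0,0, 0,0,-28,0,0,0, 0,0,-25,0,0,0, 0,0,-12,0,0,0, 0,0,-4,0,0,0]'; python3 -m handwheel '[0,0,-2,0,0,0, 0,0,-1,0,0,0, 0,0,0,0,0,0]'
```

```text
time_s: 7.1
position: [0.4496, -0.111, 0.2109]
eef_rot: [-0.001, 0.977, 0.212, -0.001]
force: [-0.8, 0.9, -4.0]
gripper_width: 0.724
finger_force: 30.0
time_s: 7.4
position: [0.4508, -0.1114, 0.2094]
eef_rot: [0.0, 0.977, 0.213, 0.001]
force: [-0.5, -0.6, -4.9]
gripper_width: 0.726
finger_force: 30.0
```

```bash
python3 -m handwheel '[0,0,-1,0,0,0, 0,0,-0.5,0,0,0, 0,0,0,0,0,0]';python3 -m handwheel '[0,0,-1,0,0,0, 0,0,0,0,0,0]'
```

```text
time_s: 7.7
position: [0.4513, -0.1113, 0.2093]
eef_rot: [0.001, 0.977, 0.213, 0.001]
force: [-2.9, 1.5, 10.8]
gripper_width: 0.727
finger_force: 30.0
time_s: 7.9
position: [0.4516, -0.1114, 0.2092]
eef_rot: [0.001, 0.977, 0.213, 0.002]
force: [-3.7, 1.8, 18.0]
gripper_width: 0.728
finger_force: 30.1
```

```bash
python3 -m handwheel '[0,0,1.5,0,0,0, 0,0,0,0,0,0, 0,0,0,0,0,0, 0,0,0,0,0,0, 0,0,5,0,0,0]' 1; python3 -m handwheel '[0,0,30,0,0,0, 0,0,40,0,0,0, 0,0,30,0,0,0, 10,-35,0,0,0,0, 10,-40,0,0,0,0]';  python3 -m handwheel '[10,-35,0,0,0,0, 0,-5,0,0,0,0, 0,0,0,0,0,0]'
python3 - <<'E'
from wr import *
s=bot.get_state(); print(s["position"],s["qpos"])
im,K,R,t=wrist(); cv2.imwrite("pics/w2.png",im)
o=cv2.inRange(cv2.cvtColor(im,cv2.COLOR_BGR2HSV),(8,200,150),(18,255,255)); M=cv2.moments(o); print(M["m00"]/255, M["m01"]/M["m00"],M["m10"]/M["m00"])
for z in (.15,.165,.19): print(ray(K,R,t,(M["m01"]/M["m00"],M["m10"]/M["m00"]),z))
E
```

```text
time_s: 8.4
position: [0.4505, -0.1111, 0.2124]
eef_rot: [-0.0, 0.977, 0.213, -0.001]
force: [-0.8, 0.7, -0.0]
gripper_width: 1.004
finger_force: 0.0
time_s: 8.9
position: [0.4711, -0.1864, 0.3145]
eef_rot: [0.001, 0.977, 0.214, 0.001]
force: [1.0, -0.4, -0.6]
gripper_width: 1.002
finger_force: 0.0
time_s: 9.2
position: [0.4805, -0.2267, 0.3124]
eef_rot: [-0.0, 0.977, 0.212, -0.0]
force: [0.4, 1.0, 0.4]
gripper_width: 1.002
finger_force: 0.0
[ 0.48053903 -0.22672067  0.31243302] [-6.63861329e-01  3.05650487e-01  1.19959289e+00  8.30920855e-05
  1.63729260e+00  4.79455134e-01]
235.0 181.98297872340424 279.2808510638298
[ 0.48628552 -0.22460104  0.15      ]
[ 0.48965062 -0.2229951   0.165     ]
[ 0.49525911 -0.22031853  0.19      ]
```

View pics/w2.png

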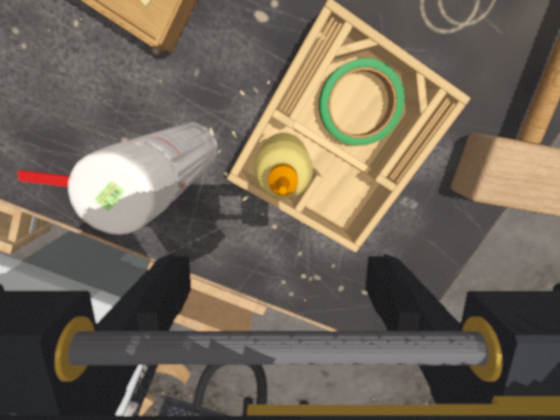

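The can stands on the bench at left. The bottle's orange cap is centred at about (180,283) and the well beside it is empty.

```bash
python3 -m handwheel '[4,1,-25,0,0,0, 4,1,-40,0,0,0, 0,0,-40,0,0,0, 0,0,-35,0,0,0, 0,0,-18,0,0,0]' 0.8; python3 -m handwheel '[0,0,-6,0,0,0, 0,0,-1,0,0,0, 0,0,0,0,0,0]' 0.8; python3 -m handwheel '[0,0,0,0,0,0, 0,0,0,0,0,0, 0,0,0,0,0,0, 0,0,0,0,0,0, 0,0,0,0,0,0]' 0 30;python3 -m handwheel '[0,0,0,0,0,0, 0,0,0,0,0,0, 0,0,0,0,0,0, 0,0,5,0,0,0, 0,0,10,0,0,0]' 0 30
```

```text
time_s: 9.75
position: [0.4877, -0.2221, 0.1527]
eef_rot: [-0.001, 0.977, 0.213, -0.001]
force: [0.9, -0.7, -0.1]
gripper_width: 0.801
finger_force: 0.0
time_s: 10.05
position: [0.4889, -0.2237, 0.1488]
eef_rot: [0.001, 0.977, 0.213, 0.001]
force: [-0.1, -0.2, 0.1]
gripper_width: 0.8
finger_force: 0.0
time_s: 10.55
position: [0.4888, -0.2242, 0.1482]
eef_rot: [0.0, 0.977, 0.213, 0.0]
force: [0.7, 0.9, 5.1]
gripper_width: 0.369
finger_force: 0.2
time_s: 11.05
position: [0.4882, -0.2239, 0.1623]
eef_rot: [-0.001, 0.977, 0.213, -0.001]
force: [-0.6, -0.0, -2.7]
gripper_width: 0.3
finger_force: 30.0
```

```bash
python3 -m handwheel '[0,0,20,0,0,0, 0,0,28,0,0,0, 0,0,22,0,0,0, -15,0,0,0,0,0, -28,0,0,0,0,0]'; python3 -m handwheel '[-30,0,0,0,0,0, -30,0,0,0,0,0, -28,10,0,0,0,0, 0,25,0,0,0,0, 0,30,0,0,0,0]'; python3 -m handwheel '[0,30,0,0,0,0, 0,30,0,0,0,0, 0,30,0,0,0,0, 0,30,0,0,0,0, 0,30,0,0,0,0]'; python3 -m handwheel '[0,30,0,0,0,0, 10,28,0,0,0,0, 28,12,0,0,0,0, 28,0,0,0,0,0, 25,0,0,0,0,0]';  python3 -m handwheel '[0,0,0,0,0,0, 0,0,-20,0,0,0, 0,0,-28,0,0,0, 0,0,-25,0,0,0, 0,0,-10,0,0,0]'
```

```text
time_s: 11.55
position: [0.446, -0.2243, 0.2335]
eef_rot: [0.001, 0.977, 0.213, 0.001]
force: [-0.8, -0.1, -3.1]
gripper_width: 0.298
finger_force: 30.0
time_s: 12.05
position: [0.357, -0.159, 0.2333]
eef_rot: [0.0, 0.977, 0.211, 0.0]
force: [1.2, 0.9, -2.5]
gripper_width: 0.302
finger_force: 30.0
time_s: 12.55
position: [0.3574, -0.008, 0.2333]
eef_rot: [0.0, 0.977, 0.213, 0.0]
force: [1.3, -0.2, -1.7]
gripper_width: 0.305
finger_force: 30.0
time_s: 13.05
position: [0.4497, 0.0614, 0.2332]
eef_rot: [0.0, 0.977, 0.213, 0.0]
force: [0.5, 1.4, -1.5]
gripper_width: 0.302
finger_force: 30.0
time_s: 13.55
position: [0.4471, 0.0609, 0.1484]
eef_rot: [-0.001, 0.977, 0.213, -0.002]
force: [0.5, 0.0, -2.0]
gripper_width: 0.302
finger_force: 30.0
```

```bash
python3 -m handwheel '[0,0,-5,0,0,0, 0,0,-2,0,0,0, 0,0,0,0,0,0]'; python3 -m handwheel '[0,0,-1,0,0,0, 0,0,0,0,0,0]'; python3 -m handwheel '[0,0,-1,0,0,0, 0,0,0,0,0,0]'
```

```text
time_s: 13.85
position: [0.449, 0.0608, 0.1435]
eef_rot: [0.0, 0.977, 0.213, 0.001]
force: [0.2, 0.1, -2.3]
gripper_width: 0.301
finger_force: 30.0
time_s: 14.05
position: [0.4489, 0.0608, 0.1422]
eef_rot: [0.0, 0.977, 0.213, 0.0]
force: [0.6, -0.3, -2.0]
gripper_width: 0.3
finger_force: 30.0
time_s: 14.25
position: [0.4487, 0.0608, 0.1408]
eef_rot: [0.0, 0.977, 0.213, 0.0]
force: [0.5, 0.7, -2.0]
gripper_width: 0.301
finger_force: 30.0
```

```bash
python3 -m handwheel '[0,0,-1,0,0,0, 0,0,0,0,0,0]'; python3 -m handwheel '[0,0,-0.7,0,0,0, 0,0,0,0,0,0]'; python3 -m handwheel '[0,0,-0.7,0,0,0, 0,0,0,0,0,0]'
```

```text
time_s: 14.45
position: [0.4491, 0.0607, 0.1401]
eef_rot: [0.0, 0.977, 0.213, 0.001]
force: [-0.0, 0.4, 1.8]
gripper_width: 0.304
finger_force: 30.0
time_s: 14.65
position: [0.4496, 0.0606, 0.14]
eef_rot: [0.001, 0.977, 0.213, 0.001]
force: [0.5, -0.9, 8.7]
gripper_width: 0.302
finger_force: 30.0
time_s: 14.85
position: [0.45, 0.0605, 0.1399]
eef_rot: [0.001, 0.977, 0.213, 0.002]
force: [-1.0, -1.1, 13.6]
gripper_width: 0.301
finger_force: 30.0
```

```bash
python3 -m handwheel '[0,0,1.5,0,0,0, 0,0,0,0,0,0, 0,0,0,0,0,0, 0,0,0,0,0,0, 0,0,5,0,0,0]' 0.8; python3 -m handwheel '[0,0,25,0,0,0, 0,0,40,0,0,0, 0,0,40,0,0,0, 0,0,40,0,0,0, 0,0,15,0,0,0]';  python3 -m handwheel '[0,10,0,0,0,1, 3,10,0,0,0,1, 3,10,0,0,0,1, 3,10,0,0,0,1, 3,10,0,0,0,1]' 0.45;python3 -m handwheel '[3,10,0,0,0,1, 3,10,0,0,0,1, 3,10,0,0,0,1, 3,10,0,0,0,1, 3,10,0,0,0,1]';python3 -m handwheel '[3,10,0,0,0,1, 3,10,0,0,0,1, 3,10,0,0,0,1, 3,10,0,0,0,1, 3,10,0,0,0,1]';python3 -m handwheel '[2,12,0,0,0,1, 2,10,0,0,0,0.7, 0,0,0,0,0,0]'
python3 - <<'E'
from wr import *
s=bot.get_state(); print(s["position"],s["qpos"],s["eef_rot"])
im,K,R,t=wrist(); cv2.imwrite("pics/w3.png",im)
b=cv2.inRange(cv2.cvtColor(im,cv2.COLOR_BGR2HSV),(100,120,40),(125,255,255))
cn,_=cv2.findContours(b,cv2.RETR_EXTERNAL,cv2.CHAIN_APPROX_NONE); c=max(cn,key=len); e=cv2.fitEllipse(c); print(e)
for z in (.026,.039): print("roll",ray(K,R,t,(e[0][1],e[0][0]),z))
for d in nets.mark_of("wrist","spent_roll")[:1]: print("mark",d["at"],d["confidence"],ray(K,R,t,d["at"],.014))
for d in nets.mark_of("wrist","dispenser")[:1]: print("mark",d["at"],d["confidence"],ray(K,R,t,d["at"],0))
E
```

```text
time_s: 15.35
position: [0.4483, 0.0609, 0.1444]
eef_rot: [-0.0, 0.977, 0.213, -0.001]
force: [-0.3, -0.2, -0.0]
gripper_width: 0.728
finger_force: 0.0
time_s: 15.85
position: [0.4493, 0.0608, 0.3088]
eef_rot: [0.001, 0.977, 0.213, 0.003]
force: [0.8, 0.4, -0.9]
gripper_width: 0.803
finger_force: 0.0
time_s: 16.35
position: [0.4606, 0.1112, 0.3051]
eef_rot: [-0.0, 0.844, 0.537, -0.0]
force: [0.7, 0.2, -0.2]
gripper_width: 0.449
finger_force: 0.0
time_s: 16.85
position: [0.4756, 0.1612, 0.3051]
eef_rot: [-0.0, 0.609, 0.793, -0.0]
force: [0.6, -0.6, -0.1]
gripper_width: 0.449
finger_force: 0.0
time_s: 17.35
position: [0.4906, 0.2112, 0.305]
eef_rot: [-0.0, 0.302, 0.953, -0.0]
force: [-0.6, 0.5, -0.1]
gripper_width: 0.451
finger_force: 0.0
time_s: 17.65
position: [0.4946, 0.2335, 0.3048]
eef_rot: [-0.0, 0.188, 0.982, -0.0]
force: [-0.0, -0.3, 0.3]
gripper_width: 0.448
finger_force: 0.0
[0.49460487 0.2335399  0.30481222] [ 2.24577899e-01  3.37735800e-01  1.17360021e+00  1.17434714e-04
  1.63056552e+00 -9.67113446e-01] [-1.64971499e-04  1.88415982e-01  9.82089299e-01 -8.48800959e-06]
((309.2021789550781, 166.68190002441406), (69.86203002929688, 71.10619354248047), 22.985523223876953)
roll [0.5107002  0.27086039 0.026     ]
roll [0.50782231 0.27067761 0.039     ]
mark [163.2, 309.0] 0.84 [0.51179519 0.27262689 0.        ]
```

View pics/w3.png

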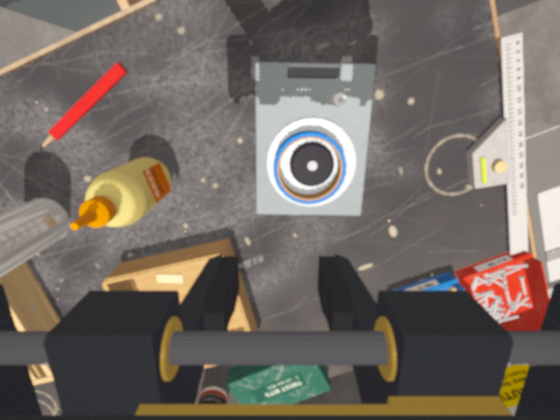

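Dispenser with the blue ring at (row 166, col 309), aligned with the fingers; the bottle and can are both upright at left.

```bash
python3 -m handwheel '[0,-1,-25,0,0,0, 0,-1,-45,0,0,0, 0,0,-45,0,0,0, 0,0,-45,0,0,0, 0,0,-45,0,0,0]' 0.45 20; python3 -m handwheel '[0,0,-35,0,0,0, 0,0,-22,0,0,0, 0,0,-10,0,0,0, 0,0,-4,0,0,0, 0,0,0,0,0,0]'
```

```text
time_s: 18.3
position: [0.4946, 0.2302, 0.0986]
eef_rot: [0.0, 0.191, 0.982, 0.0]
force: [0.6, -0.6, -0.0]
gripper_width: 0.451
finger_force: 0.0
time_s: 18.8
position: [0.4951, 0.2307, 0.0294]
eef_rot: [0.0, 0.19, 0.982, 0.0]
force: [0.9, -0.1, 1.0]
gripper_width: 0.454
finger_force: 0.0
```

```bash
python3 -m handwheel '[0,0,-2,0,0,0, 0,0,0,0,0,0]'; python3 -m handwheel '[0,0,0,0,0,0, 0,0,0,0,0,0, 0,0,0,0,0,0, 0,0,0,0,0,0, 0,0,0,0,0,0]' 0 15; python3 -m handwheel '[0,0,0,0,0,0, 0,0,10,0,0,0, 0,0,15,0,0,0, 0,0,25,0,0,0, 0,0,0,0,0,0]'
```

```text
time_s: 19.0
position: [0.495, 0.2309, 0.0276]
eef_rot: [0.001, 0.189, 0.982, 0.0]
force: [0.3, 0.7, 0.7]
gripper_width: 0.45
finger_force: 0.0
time_s: 19.5
position: [0.4947, 0.2308, 0.0269]
eef_rot: [0.0, 0.189, 0.982, 0.0]
force: [-0.1, 0.1, 0.4]
gripper_width: 0.096
finger_force: 15.5
time_s: 20.0
position: [0.496, 0.2312, 0.08]
eef_rot: [0.003, 0.189, 0.982, 0.001]
force: [-0.6, 0.0, -0.9]
gripper_width: 0.099
finger_force: 15.5
```

```bash
python3 -m handwheel '[0,0,25,0,0,0, 0,0,30,0,0,0, 10,-10,15,0,0,0, 20,-30,0,0,0,0, 20,-33,0,0,0,0]'; python3 -m handwheel '[20,-33,0,0,0,0, 20,-33,0,0,0,0, 20,-33,0,0,0,0, 20,-33,0,0,0,0, 6,-24,0,0,0,0]'; python3 -m handwheel '[0,0,-20,0,0,0, 0,0,-30,0,0,0, 0,0,-30,0,0,0, 0,0,-20,0,0,0, 0,0,-5,0,0,0]'
```

```text
time_s: 20.5
position: [0.545, 0.1575, 0.1472]
eef_rot: [0.0, 0.188, 0.982, 0.0]
force: [0.4, 0.1, -1.1]
gripper_width: 0.097
finger_force: 15.5
time_s: 21.0
position: [0.6318, -0.0005, 0.146]
eef_rot: [-0.0, 0.19, 0.982, -0.0]
force: [0.2, 1.4, -1.7]
gripper_width: 0.093
finger_force: 15.5
time_s: 21.5
position: [0.6293, 0.002, 0.0391]
eef_rot: [-0.003, 0.189, 0.982, -0.0]
force: [-0.8, -0.1, -0.1]
gripper_width: 0.097
finger_force: 15.5
```

```bash
python3 -m handwheel '[0,0,0,0,0,0, 0,0,0,0,0,0, 0,0,0,0,0,0, 0,0,15,0,0,0, 0,0,35,0,0,0]' 0.3; python3 -m handwheel '[0,0,45,0,0,0, 0,0,45,0,0,0, 0,0,45,0,0,0, 0,0,45,0,0,0, 0,0,38,0,0,0]';  python3 -m handwheel '[-8,-28,0,0,0,-1, -8,-28,0,0,0,-1, -8,-28,0,0,0,-1, -8,-28,0,0,0,-1, -8,-28,0,0,0,-1]' 0.45;python3 -m handwheel '[-8,-28,0,0,0,-1, -8,-28,0,0,0,-1, -8,-28,0,0,0,-1, -8,-28,0,0,0,-1, -8,-28,0,0,0,-0.3]';python3 -m handwheel '[-3,-5,0,0,0,0, 0,0,0,0,0,0, 0,0,0,0,0,0]'
python3 - <<'E'
from wr import *
s=bot.get_state(); print(s["position"],s["qpos"],s["eef_rot"])
im,K,R,t=wrist(); 
g=cv2.inRange(cv2.cvtColor(im,cv2.COLOR_BGR2HSV),(45,90,50),(85,255,255)); g[300:]=0
cn,_=cv2.findContours(g,cv2.RETR_EXTERNAL,cv2.CHAIN_APPROX_NONE); c=max(cn,key=len); e=cv2.fitEllipse(c); print(e)
for z in (.02,.033): print("roll",ray(K,R,t,(e[0][1],e[0][0]),z))
for d in nets.mark_of("wrist","full_roll")[:1]: print("mark",d["at"],d["confidence"],ray(K,R,t,d["at"],.008))
for d in nets.mark_of("wrist","caddy")[:1]: print("mark",d["at"],d["confidence"],ray(K,R,t,d["at"],0))
c,K,R,t=cam("top"); a=cv2.resize(c["image"][120:330,100:460],None,fx=1.2,fy=1.2)
im2=np.zeros((420,560+a.shape[1]-200,3),np.uint8)
cv2.imwrite("pics/m4.png",np.hstack([cv2.resize(im,(448,336)),cv2.copyMakeBorder(a[:, :350],0,336-a.shape[0],0,0,0)]))
E
```

```text
time_s: 22.0
position: [0.6296, 0.002, 0.0909]
eef_rot: [-0.002, 0.189, 0.982, -0.0]
force: [0.8, 0.2, 0.3]
gripper_width: 0.3
finger_force: 0.0
time_s: 22.5
position: [0.6303, 0.0019, 0.3138]
eef_rot: [0.002, 0.189, 0.982, 0.0]
force: [-0.3, 0.2, 0.3]
gripper_width: 0.3
finger_force: 0.0
time_s: 23.0
position: [0.5901, -0.1392, 0.311]
eef_rot: [0.001, 0.516, 0.856, 0.0]
force: [0.8, 0.5, -0.8]
gripper_width: 0.453
finger_force: 0.0
time_s: 23.5
position: [0.5501, -0.2792, 0.311]
eef_rot: [0.001, 0.746, 0.666, 0.0]
force: [0.9, -0.6, 0.6]
gripper_width: 0.45
finger_force: 0.0
time_s: 23.8
position: [0.5479, -0.2822, 0.3104]
eef_rot: [0.0, 0.744, 0.668, 0.0]
force: [0.1, -0.4, 0.9]
gripper_width: 0.45
finger_force: 0.0
[ 0.54787416 -0.28221102  0.3104301 ] [-6.67616410e-01  4.68360307e-01  9.50876452e-01  3.13092249e-04
  1.72164674e+00 -5.60238144e-01] [3.22969577e-04 7.44017803e-01 6.68159681e-01 2.12992439e-04]
((312.7174987792969, 164.84153747558594), (77.50849151611328, 78.10106658935547), 58.900516510009766)
roll [ 0.59341215 -0.28869396  0.02      ]
roll [ 0.59228826 -0.28601753  0.033     ]
mark [161.9, 278.5] 0.77 [ 0.54809416 -0.28356055  0.        ]
```

View pics/m4.png

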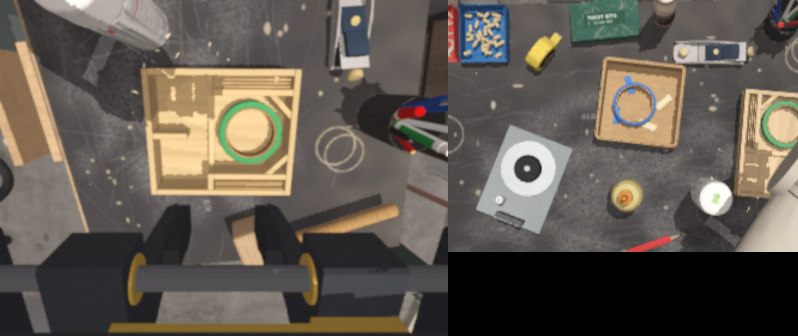

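Blue roll lies in the scrap box at (632,104) in the composite; can and bottle are standing on the bench. The wrist view at left shows both wells empty and the roll ahead of the fingers at (249,132).

```bash
python3 -m handwheel '[0,0,-25,0,0,0, 0,0,-45,0,0,0, 0,0,-45,0,0,0, 0,0,-45,0,0,0, 0,0,-45,0,0,0]' 0.45 20; python3 -m handwheel '[0,0,-35,0,0,0, 0,0,-25,0,0,0, 0,0,-10,0,0,0, 0,0,-5,0,0,0, 0,0,-3,0,0,0]';python3 -m handwheel '[0,0,0,0,0,0, 0,0,0,0,0,0]'
```

```text
time_s: 24.5
position: [0.5478, -0.2825, 0.1035]
eef_rot: [0.0, 0.744, 0.668, 0.0]
force: [0.5, -0.9, -0.5]
gripper_width: 0.448
finger_force: 0.0
time_s: 25.0
position: [0.5483, -0.2833, 0.0276]
eef_rot: [0.001, 0.744, 0.668, 0.0]
force: [-0.7, 0.0, 0.1]
gripper_width: 0.446
finger_force: 0.0
time_s: 25.2
position: [0.5481, -0.2835, 0.0279]
eef_rot: [0.001, 0.744, 0.668, 0.0]
force: [0.6, -0.1, 0.7]
gripper_width: 0.452
finger_force: 0.0
```

```bash
python3 -m handwheel '[0,0,-4,0,0,0, 0,0,0,0,0,0]'; python3 -m handwheel '[0,0,0,0,0,0, 0,0,0,0,0,0, 0,0,0,0,0,0, 0,0,0,0,0,0, 0,0,0,0,0,0]' 0 25; python3 -m handwheel '[0,0,0,0,0,0, 0,0,10,0,0,0, 0,0,15,0,0,0, 0,0,25,0,0,0, 0,0,0,0,0,0]'
```

```text
time_s: 25.4
position: [0.5476, -0.2831, 0.0228]
eef_rot: [-0.0, 0.744, 0.668, -0.0]
force: [0.6, 0.8, -1.0]
gripper_width: 0.453
finger_force: 0.0
time_s: 25.9
position: [0.5477, -0.2832, 0.0229]
eef_rot: [0.0, 0.744, 0.668, -0.0]
force: [0.4, -0.4, 0.3]
gripper_width: 0.138
finger_force: 24.2
time_s: 26.4
position: [0.5489, -0.2841, 0.0762]
eef_rot: [0.003, 0.744, 0.668, 0.001]
force: [1.7, 0.3, -1.0]
gripper_width: 0.145
finger_force: 24.2
```

```bash
python3 -m handwheel '[0,0,25,0,0,0, 0,0,40,0,0,0, 0,0,45,0,0,0, 0,0,45,0,0,0, 0,0,45,0,0,0]'; python3 -m handwheel '[0,0,30,0,0,0, 0,15,5,0,0,0.3, -3,27,0,0,0,0.5, -3,28,0,0,0,0.5, -3,28,0,0,0,0.5]'; python3 -m handwheel '[-3,28,0,0,0,0.5, -3,28,0,0,0,0.5, -3,28,0,0,0,0.5, -3,28,0,0,0,0.5, -3,28,0,0,0,0.5]'; python3 -m handwheel '[-3,28,0,0,0,0.5, -3,28,0,0,0,0.5, -3,28,0,0,0,0.5, -3,28,0,0,0,0.5, -3,28,0,0,0,0.5]'; python3 -m handwheel '[-3,28,0,0,0,0.5, -3,28,0,0,0,0.5, -3,28,0,0,0,0.5, -3,28,0,0,0,0.5, -1,22,0,0,0,0.5]'
python3 - <<'E'
from wr import *
from h import *
s=bot.get_state(); p=s["position"]; q=s["eef_rot"]; a=2*np.degrees(np.arctan2(q[2],q[1]))-90
print(p,"yaw",a)
im,K,R,t=wrist(); cv2.imwrite("pics/w5.png",im)
E
```

```text
time_s: 26.9
position: [0.5473, -0.2829, 0.274]
eef_rot: [-0.001, 0.744, 0.668, -0.0]
force: [0.6, 0.2, -0.4]
gripper_width: 0.143
finger_force: 24.4
time_s: 27.4
position: [0.538, -0.1833, 0.3058]
eef_rot: [-0.002, 0.653, 0.757, -0.0]
force: [0.1, -0.4, -0.5]
gripper_width: 0.138
finger_force: 24.6
time_s: 27.9
position: [0.5227, -0.0433, 0.306]
eef_rot: [-0.002, 0.512, 0.859, -0.0]
force: [-0.3, 0.1, -0.9]
gripper_width: 0.141
finger_force: 24.6
time_s: 28.4
position: [0.5075, 0.0965, 0.306]
eef_rot: [-0.001, 0.355, 0.935, -0.0]
force: [0.4, -0.3, -1.2]
gripper_width: 0.145
finger_force: 24.6
time_s: 28.9
position: [0.4943, 0.2306, 0.306]
eef_rot: [-0.001, 0.187, 0.982, -0.001]
force: [-0.1, -0.3, -0.5]
gripper_width: 0.14
finger_force: 24.6
[0.4943014  0.23063365 0.30595717] yaw 68.47546827777467
```

View pics/w5.png

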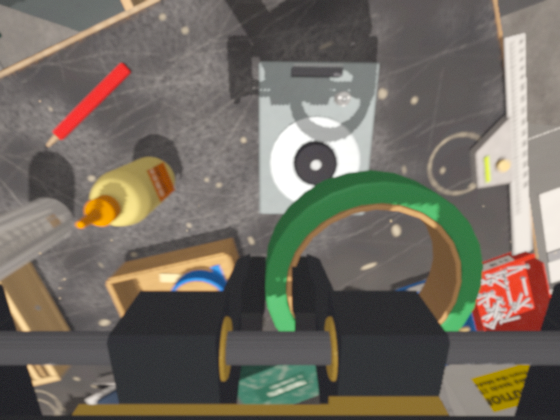

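Run:
```python
from wr import *
s=bot.get_state(); p=np.array(s["position"]); q=s["eef_rot"]
im,K,R,t=wrist(); 
g=cv2.cvtColor(im,cv2.COLOR_BGR2GRAY)
roi=g[105:225,255:380]; m=(roi<45).astype(np.uint8); m=cv2.morphologyEx(m,cv2.MORPH_OPEN,np.ones((5,5)))
n,l,st,ce=cv2.connectedComponentsWithStats(m); print(st,ce+[255,105])
print("hub click",ray(K,R,t,(163,317),.024))
a=np.radians(68.4); print("roll centre exp",p[:2]+.0455*np.array([np.cos(a),np.sin(a)]))
gg=cv2.inRange(cv2.cvtColor(im,cv2.COLOR_BGR2HSV),(45,90,30),(85,255,255))[:,:485]; cn,_=cv2.findContours(gg,cv2.RETR_EXTERNAL,cv2.CHAIN_APPROX_NONE); c=max(cn,key=cv2.contourArea).reshape(-1,2)
h=cv2.convexHull(c).reshape(-1,2); h=h[h[:,1]<285]
# fit circle in the plane of roll top (z = tip-.015+.025)
P=np.array([ray(K,R,t,(v,u),p[2]+.010)[:2] for u,v in h])
from scipy.optimize import least_squares
r=least_squares(lambda x: np.hypot(*(P-x[:2]).T)-.052,[p[0],p[1]],loss="soft_l1",f_scale=.001); print("roll centre img",r.x, np.sqrt(2*r.cost/len(P)))
```

```text
[[    0     0   125   120 15000]] [[317.  164.5]]
hub click [0.508679   0.28170296 0.024     ]
roll centre exp [0.51075989 0.2751797 ]
roll centre img [0.50780595 0.272581  ] 0.001080265261016027
```

Run:
```python
from wr import *
from scipy.optimize import least_squares
im,K,R,t=wrist()
w=cv2.inRange(im,(195,195,195),(255,255,255)); o=np.zeros_like(w); o[105:215,262:372]=w[105:215,262:372]
cn,_=cv2.findContours(o,cv2.RETR_EXTERNAL,cv2.CHAIN_APPROX_NONE); c=max(cn,key=cv2.contourArea); c=cv2.convexHull(c).reshape(-1,2); print(c.min(0),c.max(0))
P=np.array([ray(K,R,t,(v,u),.014)[:2] for u,v in c])
r=least_squares(lambda x:np.hypot(*(P-x[:2]).T)-.06,[.511,.273],loss="soft_l1",f_scale=.001); print("plate wrist",r.x,np.sqrt(2*r.cost/len(P)))
# old top crop
m=cv2.imread("pics/m4.png")[:252,448:]
_,K,R,t=cam("top")
w=cv2.inRange(m,(180,180,180),(255,255,255)); o=np.zeros_like(w); o[130:205,45:115]=w[130:205,45:115]
cn,_=cv2.findContours(o,cv2.RETR_EXTERNAL,cv2.CHAIN_APPROX_NONE); c=max(cn,key=cv2.contourArea).reshape(-1,2); e=cv2.fitEllipse(c); print(e)
rc=((e[0][1]+.5)/1.2-.5+120,(e[0][0]+.5)/1.2-.5+100); print("plate top",rc,ray(K,R,t,rc,.014))
```

```text
[262 105] [315 211]
plate wrist [0.48972417 0.22833564] 0.003560307102348248
((79.65550994873047, 168.0030059814453), (54.6104850769043, 56.09832000732422), 23.29229736328125)
plate top (259.91917165120446, 166.29625829060873) [0.51115184 0.27547697 0.014     ]
```

```bash
python3 -m handwheel '[0,2,-25,0,0,0, 0,0,-45,0,0,0, 0,0,-45,0,0,0, 0,0,-45,0,0,0, 0,0,-40,0,0,0]'; python3 -m handwheel '[0,0,-28,0,0,0, 0,0,-15,0,0,0, 0,0,-5,0,0,0, 0,0,0,0,0,0]'
python3 - <<'E'
from wr import *
s=bot.get_state(); p=np.array(s["position"]); print(p)
im,K,R,t=wrist(); cv2.imwrite("pics/w6.png",im); print(-R.T@t)
for P in ([.511,.2765,.024],[.511,.272,.024],[.511,.281,.024]): print(P,proj(K,R,t,P))
c,K,R,t=cam("side"); cv2.imwrite("pics/s6.png",cv2.resize(c["image"][220:340,200:330],None,fx=4.5,fy=4.5,interpolation=cv2.INTER_CUBIC))
E
```

```text
time_s: 29.6
position: [0.4948, 0.2296, 0.1055]
eef_rot: [-0.001, 0.19, 0.982, -0.0]
force: [0.4, 0.3, -1.0]
gripper_width: 0.139
finger_force: 24.6
time_s: 30.0
position: [0.4955, 0.2301, 0.0595]
eef_rot: [-0.001, 0.19, 0.982, -0.0]
force: [0.7, -0.7, -0.8]
gripper_width: 0.141
finger_force: 24.6
[0.49548381 0.230118   0.0594823 ]
[0.41810916 0.26178472 0.20392665]
[0.511, 0.2765, 0.024] (np.float64(240.90884731700547), np.float64(359.54077320170444))
[0.511, 0.272, 0.024] (np.float64(243.48087265756325), np.float64(352.33084155152306))
[0.511, 0.281, 0.024] (np.float64(238.32264680923163), np.float64(366.7904408471521))
```

View pics/w6.png

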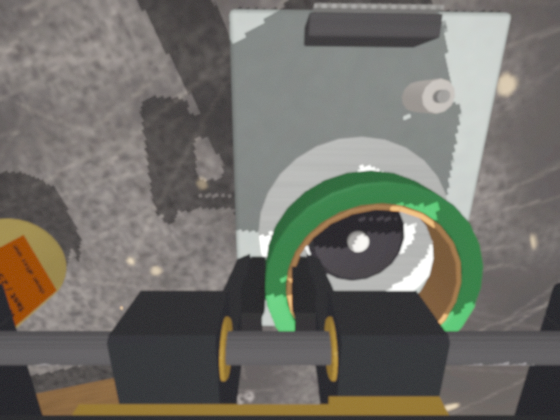

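View pics/s6.png

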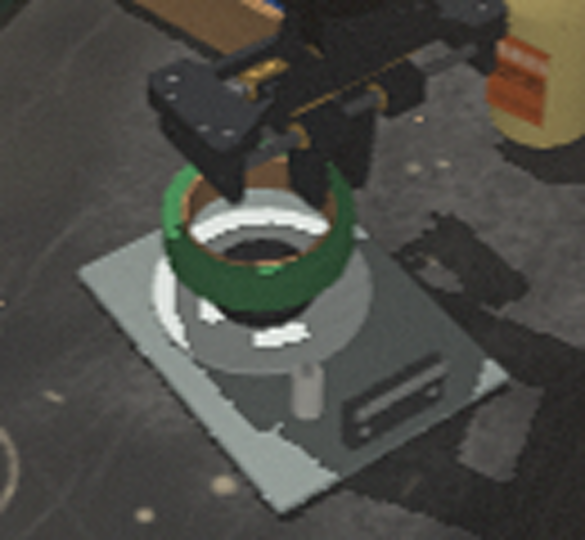

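The wrist view puts the hub dot at (241,358), matching (0.511, 0.276). The held roll is level and about 3 mm short in y, so I'll shift and lower.

```bash
python3 -m handwheel '[-1,3.5,0,0,0,0, 0,0,-8,0,0,0, 0,0,-10,0,0,0, 0,0,-6,0,0,0, 0,0,0,0,0,0]'; python3 -m handwheel '[0,0,-3,0,0,0, 0,0,0,0,0,0]';python3 -m handwheel '[0,0,-1,0,0,0, 0,0,0,0,0,0]'
```

```text
time_s: 30.6
position: [0.4941, 0.2342, 0.0346]
eef_rot: [-0.001, 0.189, 0.982, -0.0]
force: [-0.2, -0.2, -0.4]
gripper_width: 0.14
finger_force: 24.6
time_s: 30.8
position: [0.4947, 0.2343, 0.0326]
eef_rot: [-0.0, 0.189, 0.982, -0.0]
force: [-0.6, 0.6, -0.1]
gripper_width: 0.14
finger_force: 24.6
time_s: 31.0
position: [0.4947, 0.2343, 0.0319]
eef_rot: [0.0, 0.189, 0.982, 0.0]
force: [0.3, -0.8, -0.3]
gripper_width: 0.144
finger_force: 24.6
```

```bash
python3 -m handwheel '[0,0,-1,0,0,0, 0,0,0,0,0,0]'; python3 -m handwheel '[0,0,-1,0,0,0, 0,0,0,0,0,0]';python3 -m handwheel '[0,0,-0.7,0,0,0, 0,0,0,0,0,0]'
```

```text
time_s: 31.2
position: [0.4947, 0.2343, 0.0308]
eef_rot: [0.0, 0.189, 0.982, 0.0]
force: [0.6, 0.2, -0.1]
gripper_width: 0.138
finger_force: 24.6
time_s: 31.4
position: [0.4946, 0.2343, 0.0298]
eef_rot: [-0.0, 0.189, 0.982, -0.0]
force: [-0.2, -0.9, -0.1]
gripper_width: 0.143
finger_force: 24.6
time_s: 31.6
position: [0.4947, 0.2343, 0.0291]
eef_rot: [0.0, 0.189, 0.982, 0.0]
force: [-0.1, -0.3, -0.3]
gripper_width: 0.141
finger_force: 24.6
```

```bash
python3 -m handwheel '[0,0,0,0,0,0, 0,0,0,0,0,0, 0,0,0,0,0,0, 0,0,5,0,0,0, 0,0,15,0,0,0]' 0.4; python3 -m handwheel '[0,0,40,0,0,0, 0,0,45,0,0,0, 0,0,45,0,0,0, 0,0,45,0,0,0, 0,0,45,0,0,0]'; python3 -m handwheel '[0,0,40,0,0,0, -10,-40,0,0,0,0, -13,-45,0,0,0,0, -13,-45,0,0,0,0, -10,-44,0,0,0,0]' 0.8; python3 -m handwheel '[0,0,0,0,0,0, 0,0,0,0,0,0]'
python3 - <<'E'
from wr import *
s=bot.get_state(); print(s["position"],s["qpos"])
im,K,R,t=wrist()
o=cv2.inRange(cv2.cvtColor(im,cv2.COLOR_BGR2HSV),(8,200,150),(18,255,255)); M=cv2.moments(o); rc=(M["m01"]/M["m00"],M["m10"]/M["m00"]); print(M["m00"]/255,rc)
for z in (.142,.157): print(ray(K,R,t,rc,z))
c,K,R,t=cam("top"); a=c["image"][140:320,120:300]
c,K,R,t=cam("side"); b=c["image"][220:330,200:330]
cv2.imwrite("pics/m7.png",np.hstack([cv2.resize(im,(448,336)),cv2.resize(np.vstack([cv2.resize(a,(168,168)),cv2.resize(b,(168,168))]),(168,336))]))
cv2.imwrite("pics/m7b.png",np.hstack([cv2.resize(a,(400,400)),cv2.resize(b,(400,340))[:400] if 0 else cv2.resize(b,(400,400))]))
E
```

```text
time_s: 32.1
position: [0.4941, 0.2342, 0.0487]
eef_rot: [-0.001, 0.189, 0.982, -0.0]
force: [0.0, 0.2, 0.8]
gripper_width: 0.4
finger_force: 0.0
time_s: 32.6
position: [0.4941, 0.2342, 0.2717]
eef_rot: [0.0, 0.189, 0.982, 0.0]
force: [1.2, 0.8, 0.2]
gripper_width: 0.398
finger_force: 0.0
time_s: 33.1
position: [0.4474, 0.059, 0.3096]
eef_rot: [0.0, 0.189, 0.982, -0.0]
force: [0.8, -0.2, -0.2]
gripper_width: 0.798
finger_force: 0.0
time_s: 33.3
position: [0.4485, 0.0598, 0.3096]
eef_rot: [0.0, 0.19, 0.982, 0.0]
force: [-0.3, -0.2, 0.0]
gripper_width: 0.799
finger_force: 0.0
[0.44852391 0.05982887 0.30962615] [-1.30241501e-01  1.59506570e-01  1.40468794e+00  2.94208496e-04
  1.57670048e+00 -1.31789378e+00]
196.0 (186.18367346938774, 278.5357142857143)
[0.44722721 0.06115658 0.142     ]
[0.44355703 0.06261504 0.157     ]
```

View pics/m7b.png

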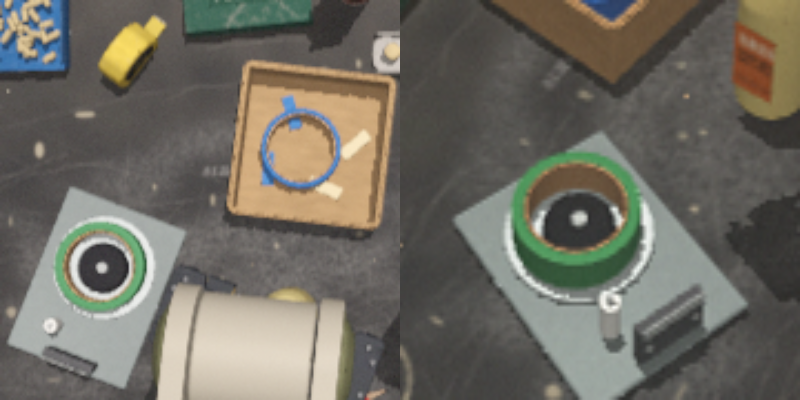

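View pics/m7.png

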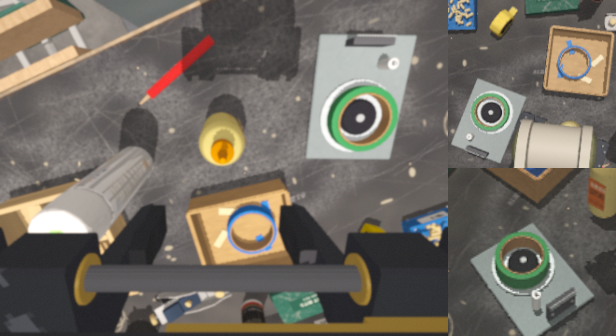

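The green roll lies flat on the plate around the hub, at (100,267) in the top crop, and the blue roll is in the box. The bottle is standing right under the gripper, so I'll return it first.

```bash
python3 -m handwheel '[0,1,-25,0,0,0, 0,0,-40,0,0,0, 0,0,-40,0,0,0, 0,0,-35,0,0,0, 0,0,-18,0,0,0]' 0.8 30; python3 -m handwheel '[0,0,-7,0,0,0, 0,0,-4,0,0,0, 0,0,0,0,0,0]'; python3 -m handwheel '[0,0,0,0,0,0, 0,0,0,0,0,0, 0,0,0,0,0,0, 0,0,0,0,0,0, 0,0,0,0,0,0]' 0 30;python3 -m handwheel '[0,0,0,0,0,0, 0,0,0,0,0,0, 0,0,0,0,0,0]' 0 30
```

```text
time_s: 33.95
position: [0.4477, 0.0626, 0.1485]
eef_rot: [-0.002, 0.188, 0.982, -0.0]
force: [0.1, -0.1, -0.0]
gripper_width: 0.801
finger_force: 0.0
time_s: 34.25
position: [0.449, 0.0617, 0.1405]
eef_rot: [0.0, 0.189, 0.982, 0.0]
force: [-0.7, -0.1, 0.9]
gripper_width: 0.804
finger_force: 0.0
time_s: 34.75
position: [0.4487, 0.0613, 0.1403]
eef_rot: [0.0, 0.189, 0.982, -0.0]
force: [0.0, 0.3, -0.4]
gripper_width: 0.368
finger_force: 0.0
time_s: 35.05
position: [0.4487, 0.0612, 0.1402]
eef_rot: [0.0, 0.189, 0.982, -0.0]
force: [-0.9, -1.5, 1.6]
gripper_width: 0.301
finger_force: 30.0
```

```bash
python3 -m handwheel '[0,0,10,0,0,0, 0,0,25,0,0,0, 0,0,28,0,0,0, 0,0,25,0,0,0, -15,0,5,0,0,0]'; python3 -m handwheel '[-28,0,0,0,0,0, -28,0,0,0,0,0, -23,-10,0,0,0,0, 0,-25,0,0,0,0, 0,-30,0,0,0,0]'; python3 -m handwheel '[0,-30,0,0,0,0, 0,-30,0,0,0,0, 0,-30,0,0,0,0, 0,-30,0,0,0,0, 0,-30,0,0,0,0]'; python3 -m handwheel '[0,-30,0,0,0,0, 10,-28,0,0,0,0, 25,-14,0,0,0,0, 30,0,0,0,0,0, 30,0,0,0,0,0]'; python3 -m handwheel '[25,0,0,0,0,0, 12,0,0,0,0,0, 0,0,0,0,0,0, 0,0,0,0,0,0]'
python3 - <<'E'
from wr import *
s=bot.get_state(); print(s["position"])
im,K,R,t=wrist(); cv2.imwrite("pics/w8.png",im)
for d in nets.mark_of("wrist","caddy")[:2]: print("mark",d["at"],d["confidence"],ray(K,R,t,d["at"],0))
E
```

```text
time_s: 35.55
position: [0.4353, 0.0612, 0.236]
eef_rot: [0.003, 0.189, 0.982, 0.0]
force: [0.3, -0.1, -1.7]
gripper_width: 0.305
finger_force: 29.9
time_s: 36.05
position: [0.354, -0.0037, 0.2338]
eef_rot: [0.001, 0.188, 0.982, 0.0]
force: [0.9, -0.2, -0.9]
gripper_width: 0.302
finger_force: 29.9
time_s: 36.55
position: [0.3544, -0.1547, 0.2336]
eef_rot: [0.0, 0.189, 0.982, 0.0]
force: [-0.0, -0.6, -1.9]
gripper_width: 0.3
finger_force: 29.9
time_s: 37.05
position: [0.4505, -0.226, 0.2334]
eef_rot: [-0.0, 0.19, 0.982, 0.0]
force: [0.6, -0.9, -1.3]
gripper_width: 0.303
finger_force: 29.9
time_s: 37.45
position: [0.4859, -0.2255, 0.2332]
eef_rot: [-0.0, 0.189, 0.982, 0.0]
force: [0.4, -1.2, -2.0]
gripper_width: 0.297
finger_force: 29.9
[ 0.48585236 -0.22550137  0.2331507 ]
```

View pics/w8.png

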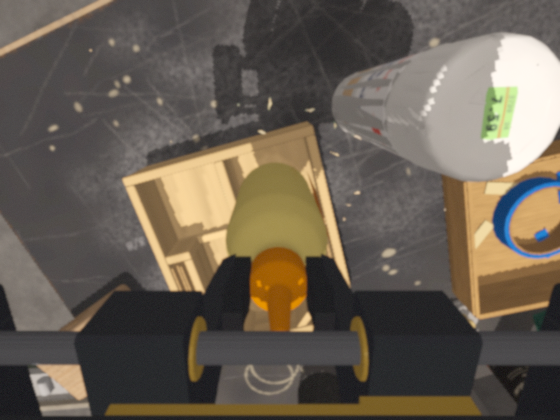

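The bottle hangs over its well. The caddy's front corners show at about (179,125) and (123,311), so I'll check them against the assumed caddy pose.

Run:
```python
from wr import *
im,K,R,t=wrist()
A=ray(K,R,t,(179,124),.06)[:2]; B=ray(K,R,t,(122,312),.06)[:2]
d=B-A; print(A,B,"len",np.hypot(*d)); y=d/np.hypot(*d); x=np.array([y[1],-y[0]]); c=(A+B)/2+.114*x
print("yaw",np.degrees(np.arctan2(x[1],x[0])),"caddy",c,"bottle well",c-.066*x+.0465*y,"can well",c-.066*x-.0465*y)
```

```text
[ 0.4219731  -0.36408021] [ 0.43984073 -0.17278404] len 0.1921287986910497
yaw -5.336112956809145 caddy [ 0.54441287 -0.27903391] bottle well [ 0.48302331 -0.22659755] can well [ 0.47437448 -0.31919452]
```

```bash
python3 -m handwheel '[-2,-1,-10,0,0,0, 0,0,-20,0,0,0, 0,0,-22,0,0,0, 0,0,-18,0,0,0, 0,0,-8,0,0,0]'; python3 -m handwheel '[0,0,-4,0,0,0, 0,0,0,0,0,0]';python3 -m handwheel '[0,0,-1,0,0,0, 0,0,0,0,0,0]'
```

```text
time_s: 38.1
position: [0.4836, -0.2263, 0.1532]
eef_rot: [-0.001, 0.19, 0.982, 0.001]
force: [-0.6, -0.2, -1.6]
gripper_width: 0.303
finger_force: 29.9
time_s: 38.3
position: [0.4846, -0.2268, 0.1511]
eef_rot: [-0.0, 0.189, 0.982, -0.0]
force: [0.2, 0.4, -1.9]
gripper_width: 0.305
finger_force: 29.9
time_s: 38.5
position: [0.4849, -0.2268, 0.1507]
eef_rot: [0.001, 0.189, 0.982, -0.0]
force: [-0.3, 0.2, -1.9]
gripper_width: 0.298
finger_force: 29.9
```

```bash
python3 -m handwheel '[0,0,-1,0,0,0, 0,0,0,0,0,0]'; python3 -m handwheel '[0,0,-1,0,0,0, 0,0,0,0,0,0]';python3 -m handwheel '[0,0,-1,0,0,0, 0,0,0,0,0,0]'
```

```text
time_s: 38.7
position: [0.4847, -0.2267, 0.1493]
eef_rot: [0.0, 0.189, 0.982, -0.0]
force: [-0.3, -0.0, -2.1]
gripper_width: 0.301
finger_force: 29.9
time_s: 38.9
position: [0.4847, -0.2268, 0.1483]
eef_rot: [0.0, 0.189, 0.982, -0.0]
force: [0.3, -0.4, -0.7]
gripper_width: 0.299
finger_force: 29.9
time_s: 39.1
position: [0.4852, -0.2271, 0.1482]
eef_rot: [0.001, 0.189, 0.982, -0.001]
force: [-0.2, -0.2, 6.6]
gripper_width: 0.301
finger_force: 30.0
```

```bash
python3 -m handwheel '[0,0,0.5,0,0,0, 0,0,0,0,0,0, 0,0,0,0,0,0, 0,0,0,0,0,0, 0,0,5,0,0,0]' 0.8; python3 -m handwheel '[0,0,25,0,0,0, 0,0,40,0,0,0, 0,0,45,0,0,0, 0,0,40,0,0,0, 0,0,10,0,0,0]'; python3 -m handwheel '[-8,28,0,0,0,0, -10,35,0,0,0,0, -10,33,0,0,0,0, -6,20,0,0,0,0, 0,0,0,0,0,0]' 1 30
python3 - <<'E'
from wr import *
s=bot.get_state(); print(s["position"],s["qpos"])
im,K,R,t=wrist(); cv2.imwrite("pics/w9.png",im)
print(proj(K,R,t,[.451,-.111,.236]))
for d in nets.mark_of("wrist","spray_can")[:1]: print("mark",d["at"],d["confidence"],ray(K,R,t,d["at"],0))
w=cv2.inRange(im,(215,215,215),(255,255,255)); cn,_=cv2.findContours(w,cv2.RETR_EXTERNAL,cv2.CHAIN_APPROX_NONE); c=max(cn,key=cv2.contourArea); (u,v),r=cv2.minEnclosingCircle(c); print(u,v,r,ray(K,R,t,(v,u),.236))
E
```

```text
time_s: 39.6
position: [0.4844, -0.2265, 0.1522]
eef_rot: [-0.001, 0.189, 0.982, 0.0]
force: [-0.3, -0.5, 0.6]
gripper_width: 0.729
finger_force: 0.0
time_s: 40.1
position: [0.4853, -0.2271, 0.3174]
eef_rot: [0.004, 0.189, 0.982, -0.002]
force: [-0.4, -0.1, -0.4]
gripper_width: 0.801
finger_force: 0.0
time_s: 40.6
position: [0.4498, -0.1087, 0.3126]
eef_rot: [-0.0, 0.188, 0.982, 0.0]
force: [0.7, -0.1, 0.5]
gripper_width: 1.001
finger_force: 0.0
[ 0.44984456 -0.10870167  0.3126013 ] [-4.93927623e-01  1.77781583e-01  1.37328498e+00  2.25566906e-04
  1.59106932e+00 -1.68608656e+00]
(np.float64(223.47068763884818), np.float64(275.2849429695901))
mark [160.2, 278.0] 0.72 [ 0.44867954 -0.10810733  0.        ]
272.8268737792969 216.56536865234375 40.53915786743164 [ 0.44544793 -0.11066469  0.236     ]
```

View pics/w9.png

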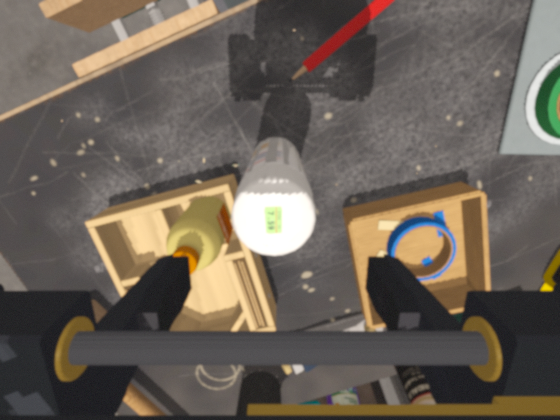

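Bottle is upright in its well at (225,195); the can is upright on the bench, with its cap at (216,273) between the fingers.

```bash
python3 -m handwheel '[0,-1,-20,0,0,0, 0,-1,-30,0,0,0, 0,0,-28,0,0,0, 0,0,-18,0,0,0, 0,0,-8,0,0,0]' 1 30; python3 -m handwheel '[0,0,0,0,0,0, 0,0,0,0,0,0, 0,0,0,0,0,0, 0,0,0,0,0,0, 0,0,0,0,0,0]' 0 30;python3 -m handwheel '[0,0,0,0,0,0, 0,0,0,0,0,0, 0,0,5,0,0,0, 0,0,15,0,0,0, 0,0,25,0,0,0]' 0 30
```

```text
time_s: 41.2
position: [0.4504, -0.1135, 0.2067]
eef_rot: [-0.002, 0.19, 0.982, 0.0]
force: [0.8, -0.0, 0.2]
gripper_width: 1.003
finger_force: 0.0
time_s: 41.7
position: [0.4511, -0.1129, 0.2095]
eef_rot: [0.001, 0.189, 0.982, -0.0]
force: [1.1, 0.3, 4.3]
gripper_width: 0.724
finger_force: 30.0
time_s: 42.2
position: [0.4497, -0.1122, 0.2527]
eef_rot: [-0.003, 0.189, 0.982, 0.001]
force: [1.1, -0.6, -4.3]
gripper_width: 0.724
finger_force: 30.0
```

```bash
python3 -m handwheel '[0,0,25,0,0,0, 0,0,22,0,0,0, -15,0,3,0,0,0, -28,0,0,0,0,0, -25,0,0,0,0,0]'; python3 -m handwheel '[-10,-10,0,0,0,0, 0,-25,0,0,0,0, 0,-30,0,0,0,0, 0,-30,0,0,0,0, 0,-30,0,0,0,0]'; python3 -m handwheel '[0,-30,0,0,0,0, 0,-30,0,0,0,0, 0,-24,0,0,0,0, 10,0,0,0,0,0, 25,0,0,0,0,0]'; python3 -m handwheel '[28,0,0,0,0,0, 25,0,0,0,0,0, 15,0,0,0,0,0, 0,0,0,0,0,0, 0,0,0,0,0,0]'
```

```text
time_s: 42.7
position: [0.3803, -0.112, 0.3022]
eef_rot: [-0.002, 0.189, 0.982, 0.001]
force: [-0.4, -0.8, -3.8]
gripper_width: 0.723
finger_force: 30.0
time_s: 43.2
position: [0.3713, -0.2381, 0.3023]
eef_rot: [-0.001, 0.189, 0.982, 0.001]
force: [1.0, -0.7, -4.3]
gripper_width: 0.725
finger_force: 30.0
time_s: 43.7
position: [0.4063, -0.3213, 0.3025]
eef_rot: [-0.002, 0.191, 0.982, 0.001]
force: [0.6, 0.0, -4.3]
gripper_width: 0.724
finger_force: 30.0
time_s: 44.2
position: [0.475, -0.3208, 0.3028]
eef_rot: [-0.001, 0.189, 0.982, 0.001]
force: [0.5, 0.5, -3.9]
gripper_width: 0.728
finger_force: 30.0
```

```bash
python3 -m handwheel '[0,0,-12,0,0,0, 0,0,-20,0,0,0, 0,0,-18,0,0,0, 0,0,-16,0,0,0, 0,0,-10,0,0,0]'; python3 -m handwheel '[0,0,-5,0,0,0, 0,0,0,0,0,0]';python3 -m handwheel '[0,0,-2,0,0,0, 0,0,0,0,0,0]';python3 -m handwheel '[0,0,-1,0,0,0, 0,0,0,0,0,0]'
```

```text
time_s: 44.7
position: [0.4744, -0.3212, 0.2265]
eef_rot: [-0.001, 0.19, 0.982, 0.001]
force: [-0.7, -0.9, -3.4]
gripper_width: 0.724
finger_force: 30.0
time_s: 44.9
position: [0.4752, -0.3216, 0.2225]
eef_rot: [-0.0, 0.19, 0.982, 0.0]
force: [-0.4, 0.2, -3.3]
gripper_width: 0.722
finger_force: 30.0
time_s: 45.1
position: [0.4757, -0.3218, 0.2211]
eef_rot: [0.0, 0.189, 0.982, -0.0]
force: [-0.3, 0.5, -4.3]
gripper_width: 0.725
finger_force: 30.0
time_s: 45.3
position: [0.4757, -0.3217, 0.2198]
eef_rot: [0.0, 0.189, 0.982, -0.0]
force: [-0.6, 0.3, -4.7]
gripper_width: 0.716
finger_force: 30.0
```

```bash
for i in 1; do python3 -m handwheel '[0,0,-1,0,0,0, 0,0,0,0,0,0]'; python3 -m handwheel '[0,0,-1,0,0,0, 0,0,0,0,0,0]';python3 -m handwheel '[0,0,-1,0,0,0, 0,0,0,0,0,0]'; done
```

```text
time_s: 45.5
position: [0.4757, -0.3217, 0.2186]
eef_rot: [-0.0, 0.189, 0.982, 0.0]
force: [0.0, -0.1, -4.6]
gripper_width: 0.725
finger_force: 30.0
time_s: 45.7
position: [0.4757, -0.3217, 0.2176]
eef_rot: [0.0, 0.189, 0.982, -0.0]
force: [0.5, -0.3, -2.9]
gripper_width: 0.725
finger_force: 30.0
time_s: 45.9
position: [0.4759, -0.3218, 0.2176]
eef_rot: [0.001, 0.189, 0.982, -0.0]
force: [-1.3, 0.3, 4.7]
gripper_width: 0.727
finger_force: 30.0
```

Contact is on the well floor. I'll release, rise clear, move away and check.

```bash
python3 -m handwheel '[0,0,0.5,0,0,0, 0,0,0,0,0,0, 0,0,0,0,0,0, 0,0,0,0,0,0, 0,0,5,0,0,0]' 1; python3 -m handwheel '[0,0,25,0,0,0, 0,0,40,0,0,0, 0,0,40,0,0,0, -20,0,0,0,0,0, -40,0,0,0,0,0]'; python3 -m handwheel '[-40,0,0,0,0,0, -20,0,0,0,0,0, 0,0,0,0,0,0]'
python3 - <<'E'
from wr import *
c,K,R,t=cam("top"); a=c["image"][120:330,100:460]
for l in ("block_plane","tape_measure","glue_bottle","spray_can"):
    for d in nets.mark_of("top",l)[:1]: print(l,d["at"],ray(K,R,t,d["at"],0))
c,K,R,t=cam("side"); b=c["image"][90:330,180:400]
cv2.imwrite("pics/f.png",np.hstack([cv2.resize(a,(480,300)),cv2.resize(b,(275,300))]))
E
```

```text
time_s: 46.4
position: [0.4755, -0.3216, 0.2217]
eef_rot: [-0.001, 0.189, 0.982, 0.0]
force: [1.3, 0.1, 0.3]
gripper_width: 1.002
finger_force: 0.0
time_s: 46.9
position: [0.4163, -0.3218, 0.3279]
eef_rot: [0.001, 0.188, 0.982, -0.001]
force: [-0.8, -0.2, -0.5]
gripper_width: 0.999
finger_force: 0.0
time_s: 47.2
position: [0.354, -0.3217, 0.3281]
eef_rot: [0.0, 0.19, 0.982, -0.001]
force: [0.5, 0.2, 0.5]
gripper_width: 0.998
finger_force: 0.0
block_plane [205.3, 257.9] [0.65029513 0.03301894 0.        ]
tape_measure [163.7, 182.7] [0.76676788 0.23159886 0.        ]
glue_bottle [268.5, 354.8] [ 0.4758446  -0.22024755  0.        ]
spray_can [269.2, 388.3] [ 0.47173602 -0.3093516   0.        ]
```

View pics/f.png

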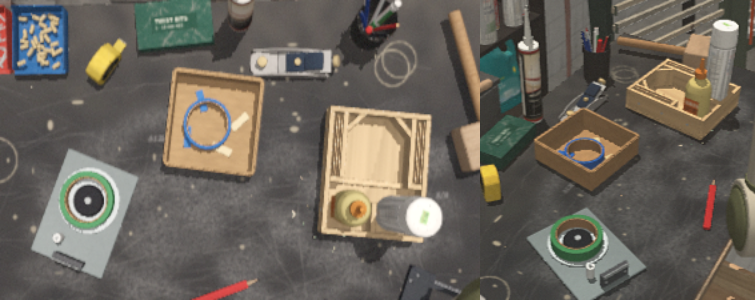

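The can and bottle are upright in their own wells, at (420,217) and (352,209). The green roll is on the hub at (87,200), the blue roll is in the box, and the plane and tape measure have not moved.

```bash
python3 -c "from cell import bot; print(bot.finish_job())"
```

```text
the job is handed in; nothing more can be done
None
```

I handed the job in at about 47 s on the robot's clock: the green roll lies flat over the hub, the blue roll is in the scrap box, the can and bottle are upright in their own wells, and the plane and tape measure were not moved.

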